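Index the vial carousel by one hole

TASK

Index the vial carousel by one hole, so that the white-capped vial comes beneath the white reading head: press the orange plunger down with the fingertips, keep it pressed while you push it round to the next hole on the side that brings that vial under the head (about a sixth of a turn, not farther), then let it spring up fully into that hole and move clear. Press gently, leave the vials untouched in their pockets, and leave the other things on the bench where they are.

Things in the scene. Friction and masses are not known exactly. Their poses are not given: they have to be found in the camera images.
- index_base: Fixed round stand, grey on a black foot, 256 mm across, 26 mm high; place and yaw differ each time. Origin: under its centre, on the turning axis; +x points to the head's post. Its ring has a circular slot, 100 mm radius round the axis, with six holes (dark discs, brass rims) 60 deg apart; the plunger starts in the one opposite the post (base's -x side).
- reading_head (a point): centre of the fixed white reading head's underside, 90 mm above the bench, 45 mm from the axis along the base's +x. The head is 26 mm across and 24 mm high; its level arm (98 to 108 mm high) runs out to a post 12 mm thick and 112 mm high, 146 mm from the axis.
- turn_axis (a point): point on the carousel's vertical turning axis, 34 mm above the bench (height of the pocket floors)
- read_spot (a point): point right beneath the reading head, 45 mm from the axis along the base's +x, 34 mm above the bench: the white-capped vial's underside centre must come here
- carousel (a joint): angle of the turning carousel (blue disc 140 mm across, six vial pockets 45 mm from the axis, blue arm with the plunger): 0 at the start, positive counter-clockwise from above, rad; holes every 1.047. Drag under 2 N at the plunger; stays where left. Locked while the plunger is up; turns freely once it is pressed in at least 9 mm.
- plunger (a joint): how far the plunger is pressed straight down, m: 0 up (locked in a hole), 0.013 at its stop. Spring: about 4 N at first, 9 N at the stop. Let go at a hole (within about 4 mm along the arc) it springs up and centres itself; let go between holes it stays about 0.009 in and rides on the ring.
- dish (a point): centre of the floor of the round orange dish on top of the plunger, facing up, 100 mm from the axis, 62 mm above the bench when up; it moves with carousel and plunger. Inside 39 mm across at the floor, 47 at the rim; rim 8 mm above the floor; 54 mm across outside. Closed fingertips fit in, press its floor and carry it round by friction or by the rim.
- vial_1: white-capped small glass vial (23 mm across, 44 mm high), to be brought beneath the head; origin under its centre. Loose in a 14 mm deep pocket next to the head: 60 deg counter-clockwise or 60 deg clockwise of it (from above), which differs each time. Vial tops stand 78 mm above the bench.
- vial_0: black-capped vial with amber contents, same size, in the other pocket next to the head; origin at the centre of its underside
- vial_2: black-capped vial with green contents, same size, in the pocket opposite the head, on the plunger's side; origin at the centre of its underside
- petri_1: petri dish with red medium, 89 mm across, 15 mm high, a bystander on the left; origin under its centre
- petri_0: petri dish with yellow medium, 89 mm across, 15 mm high, a bystander on the left; origin under its centre
- bottle_100a: small blue-capped bottle of pink liquid, 56 mm across, 105 mm high, a bystander on the left; origin under its centre
- plate_12: clear well plate, 85 x 127 x 20 mm, a bystander on the right; origin under its centre
- beaker: small glass beaker, 60 mm across, 70 mm high, a bystander on the right; origin under its centre

How it is judged:
On the way, in this order (a step that is already met when the one before it is completed fails the run):
1. the plunger is pressed in at its starting hole (value of joint plunger above 0.007 m and value of joint carousel between -0.2 and 0.2 rad), for 0.05 s.
2. the carousel is turned between the holes with the plunger in (value of joint plunger above 0.005 m and (value of joint carousel between 0.35 and 0.8 rad or value of joint carousel between -0.8 and -0.35 rad)), for 0.1 s.
At the end, for the whole second after the job is handed in: White-capped vial within 6 mm of the point beneath the head; carousel one hole (1.047 rad +-0.04) from its start, at rest; plunger sprung up (pressed in under 2 mm); all vials upright in their pockets; bystanders within 20 mm of where they stood (horizontal distance between vial_1 and read_spot below 0.006 m and value of joint plunger below 0.002 m and (value of joint carousel between 1.0072 and 1.0872 rad or value of joint carousel between -1.0872 and -1.0072 rad) and velocity of joint carousel between -0.05 and 0.05 rad/s and height (world z) of each of vial_0, vial_1, vial_2 below 0.04 m and angle between each of vial_0, vial_1, vial_2's own z axis and vertical below 0.2 rad and distance of each of petri_1, petri_0, bottle_100a, plate_12, beaker from where it was at the start of the episode below 0.02 m); the robot touches nothing.
It fails at once if the carousel is turned more than 0.3 rad past the next hole, or over half a hole the wrong way (value of joint carousel above 1.35 rad or value of joint carousel below -1.35 rad or horizontal distance between vial_1 and read_spot above 0.066 m).
It fails at once if a vial is touched by the robot (contact force between any of the fingers, the arm and vial_0 above 0.5 N or contact force between any of the fingers, the arm and vial_1 above 0.5 N or contact force between any of the fingers, the arm and vial_2 above 0.5 N).
It fails at once if a vial is lifted or tipped out of its pocket (height (world z) of any of vial_0, vial_1, vial_2 above 0.046 m or angle between any of vial_0, vial_1, vial_2's own z axis and vertical above 0.4 rad).
It fails at once if the plunger is squeezed or pressed with more than 40 N (contact force between the fingers and plunger above 40 N).
It fails at once if a bystander is moved by more than 20 mm (distance of any of petri_1, petri_0, bottle_100a, plate_12, beaker from where it was at the start of the episode above 0.02 m).
It also fails if it takes over 42 s, if anything falls off the work surface, if the arm or the gripper's body presses on something with over 40 N, if the wrist force passes 120 N, or if a joint passes its speed limit or range.

ROBOT

A 7-joint arm with a two-finger parallel gripper is mounted at the origin on a cart in front of the work surface, level with it; the furniture and walls round the work are solid. World frame = base frame: x ahead of the robot, y to its left, z up, the work surface at z = 0. Lengths are in m, angles in rad, forces in N, time in s.
With the tool pointing down it reaches from about 0.4 to 0.875 m from the base axis. Payload 19.3 kg.
Tool frame: the origin (TCP) lies at the centre of the arm's flange, where the gripper is bolted on; the fingertips stand 173 mm ahead of it and the grasp point (between the pads) lies 155 mm ahead of it; z points along the fingers, y is the direction in which the jaws open and shut (so a half turn about z gives the same grasp; the last joint's range is limited). The gripper opens to 85 mm and grips with 20 to 120 N. Pads are 22 mm wide; open, the fingers measure 114 mm over their backs; the gripper's body (76 mm by 85 mm) begins 54 mm behind the grasp point. The pads swing forward as they close: fully open they stand 13 mm farther back than shut.
Start: joints at [-1.364, 0.521, -0.036, 1.599, 0.021, 1.021, -0.113], TCP at [0.171, 0.601, 0.405] pointing down, gripper open.
Joint ranges: [-2.91, 2.91], [-0.3, 2.13], [-1.5, 1.42], [0.17, 2.43], [-1.26, 4.41], [0.16, 1.93], [-2.52, 2.52]. Speed limits (rad/s): [1.89, 1.89, 2.39, 2.39, 3.01, 3.01, 3.01].

INTERFACE

Orientations are given as a unit quaternion [w, x, y, z].
In Python, from cell import manip, imaging gives the robot as it stands. The module is installed in compiled form; this text tells all that it offers.
- The arm moves only by the tool apply_moves, never from a script. Its argument "steps" is a list of rows, each an object with "hand": the finger opening in mm, from 0 to 85.4; "delta_pos": the shift along the world's x, y, z as a fraction of full scale, a list of three; "angular": the turn, a rotation vector about the world's x, y, z as a fraction of full scale, a list of three. In form: [{"hand": hand, "delta_pos": [tx, ty, tz], "angular": [rx, ry, rz]}, ...]. A call has 1 to 8 rows; each row shifts and turns the pose as measured when the row begins; what a row does not reach is not made up. Full scale, the value 1, is 600 mm for a shift and 5 degrees for a turn. A row lasts 1/12 s, in which the tool goes at most 41.7 mm and 7.16 degrees, less where a joint would pass 70% of its speed; a pose out of reach is approached as far as the arm can. A call with a number of a shift or a turn outside -1 to 1 is refused whole. A call with a gripper value outside its range is refused whole. The fingers move at their own pace and stop on an object; "squeeze" is the grip in N (left out, the last holds). Time passes only in rows, so rows that do not move let the fingers close. It gives the time, the measured TCP pose, the force and the opening at its end, in the units of the state.
- manip.observe(): the state, without advancing time (a new reading comes with each control period).
- imaging.snapshot(name): name is "side" or "top"; returns a dict with "pixels" (420x560x3 uint8, red, green, blue), "range_z" (420x560 float32, m along the optical axis (not along the pixel's ray), 0 where there is no reading), "fx", "fy", "cx", "cy" (pixels), "position" and "attitude" of the camera in the world. Camera axes: x right, y up, looking along -z (the intrinsics and any distortion apply to the point x, -y, -z); pixel columns grow to the right and rows downward; lengths in m; the calibration is good to about 2 mm. A picture is of the moment at which its call begins.
- manip.hand_in(): hands the job in, once; it reports no verdict.
The state is a dict: "time": time; "joint_pos": joint angles; "qd": joint speeds; "joint_efforts": joint torques, N m; "tool_pos": TCP position; "eef_rot": TCP orientation; "force": force on the tool from outside, world axes, zero at the start; "torque": the same for the moment, N m; "gripper_width": finger opening in m.
Only numpy, scipy, OpenCV 4.12 (cv2) and the standard library are available. Lean on these libraries where they do the work, as an engineer would, in place of code of your own. Each camera call takes 0.05 s, during which the arm holds its last target.

## Working session

There is one attempt and no reset: what is moved stays moved. The work goes in short steps, Python scripts to look and compute and a tool call to move; the robot and the scene stay as the last step left them, time stands still between calls to the robot, and variables do not carry over. Pictures are saved under pics/ and viewed, and the job is handed in when it is done.

Besides the shell and the picture viewer there is one more tool, called after "Call:" as name(argument=value, ...), one argument or row to a line, values as JSON. apply_moves: Moves the arm, as the interface text tells. Its arguments: {"type":"object","properties":{"steps":{"type":"array"},"squeeze":{"type":"number"}},"required":["steps"]}

```bash
mkdir -p pics; cat > h.py <<'E'
import numpy as np, cv2
from cell import manip, imaging
from scipy.spatial.transform import Rotation as R
def snap(n):
    s=imaging.snapshot(n)
    return s
def rot(s):
    a=np.array(s["attitude"],float)
    return a if a.shape==(3,3) else R.from_quat([a[1],a[2],a[3],a[0]]).as_matrix()
def onplane(s,u,v,z):
    d=rot(s)@np.array([(u-s["cx"])/s["fx"],-(v-s["cy"])/s["fy"],-1.0]); p=np.array(s["position"])
    return p+d*(z-p[2])/d[2]
def cloud(s):
    v,u=np.mgrid[0:420,0:560]; r=s["range_z"]
    c=np.stack([(u-s["cx"])/s["fx"]*r,-(v-s["cy"])/s["fy"]*r,-r],-1)
    return c@rot(s).T+np.array(s["position"])
def save(s,n): cv2.imwrite("pics/"+n+".png",s["pixels"][...,::-1])
E
python3 - <<'E'
from h import *
for n in("side","top"):
    s=snap(n); save(s,n+"0"); np.savez(n+"0.npz",**s); print(n,{k:s[k] for k in s if k not in("pixels","range_z")})
print(manip.observe())
E
```

```text
side {'fx': 414.9392764463492, 'fy': 414.9392764463492, 'cx': 279.6755754719164, 'cy': 207.15299734686218, 'position': array([ 0.23060237, -0.9573182 ,  0.53386911]), 'attitude': array([ 0.82774814,  0.53882944, -0.08390171, -0.13212251])}
top {'fx': 415.140412127529, 'fy': 415.140412127529, 'cx': 276.8911211549819, 'cy': 206.6411496650372, 'position': array([ 3.99270468e-01, -1.22995788e-03,  1.42673345e+00]), 'attitude': array([-0.70132215, -0.04968702,  0.03244956,  0.71036996])}
{'time': 0.1, 'joint_pos': array([-1.36419439,  0.52196499, -0.03635712,  1.5998882 ,  0.02119506,
        1.02111072, -0.11280266]), 'qd': array([ 1.56272122e-04, -1.63186673e-03, -4.76107964e-04, -1.87859078e-03,
        6.55428997e-04,  2.81023090e-04,  7.16391540e-05]), 'joint_efforts': array([ 1.87941499e-03, -9.28484988e+01,  1.98362812e+00, -3.70523679e+01,
        1.82056054e-02,  5.51475881e-03, -2.53871463e-05]), 'tool_pos': array([0.17077613, 0.60110733, 0.40419876]), 'eef_rot': array([-4.38817815e-05,  1.37955380e-01,  9.90438322e-01, -4.91406704e-04]), 'force': array([-0.91892498,  1.01509404,  0.73385575]), 'torque': array([ 0.05454235, -0.03886711, -0.05196327]), 'gripper_width': 0.08517803432090208}
```

View pics/side0.png

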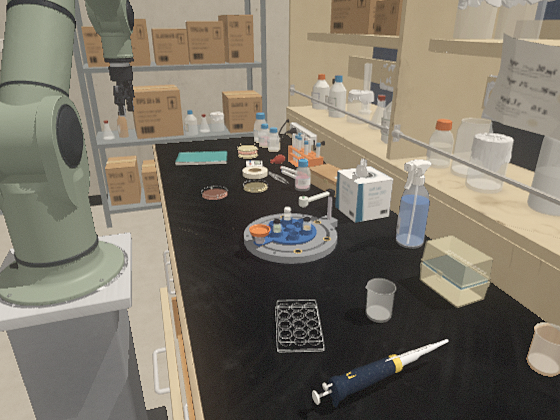

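View pics/top0.png

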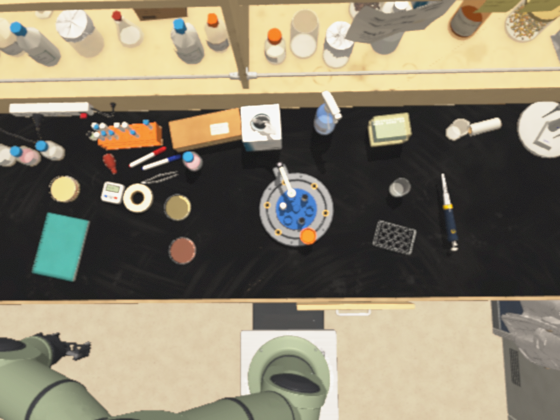

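The top view shows the dish at about (308,237), the head and post toward (283,175), and the carousel centre at about (297,210). I'll enlarge this area and measure it.

```bash
python3 - <<'E'
from h import *
for n,(x0,y0,x1,y1) in {"top":(245,155,345,255),"side":(235,170,345,265)}.items():
    s=np.load(n+"0.npz"); im=s["pixels"][y0:y1,x0:x1,::-1]
    cv2.imwrite(f"pics/{n}crop.png",cv2.resize(im,None,fx=6,fy=6,interpolation=cv2.INTER_CUBIC))
    hsv=cv2.cvtColor(s["pixels"],cv2.COLOR_RGB2HSV); P=cloud(s)
    H,S,V=hsv[...,0].astype(int),hsv[...,1],hsv[...,2]
    win=np.zeros(H.shape,bool); win[y0:y1,x0:x1]=1
    m=win&(H<14)&(S>170)&(V>120)
    k,l,st,c=cv2.connectedComponentsWithStats(m.astype(np.uint8)); i=1+st[1:,4].argmax(); print(n,"orange",st[i],c[i],onplane(s,*c[i],.068))
    Q=P[l==i]; print(np.nanmedian(Q,0),Q.min(0),Q.max(0))
    b=win&(H>98)&(H<125)&(S>120)
    k,l,st,c=cv2.connectedComponentsWithStats(b.astype(np.uint8)); i=1+st[1:,4].argmax(); print("blue",st[i],c[i],onplane(s,*c[i],.048))
    if n=="top":
        w=P[win]; 
        g=win&(P[...,2]>.018)&(P[...,2]<.034)&(S<60); v,u=np.nonzero(g)
        hull=cv2.convexHull(np.stack([u,v],1).astype(np.int32)); e=cv2.fitEllipse(hull); print("ring ell",e,onplane(s,*e[0],.026))
        Q=np.array([onplane(s,a,b_,.026)[:2] for a,b_ in hull[:,0]]); r=cv2.minEnclosingCircle(Q.astype(np.float32)); print(r)
        hi=win&(P[...,2]>.1); print("head/arm pts",P[hi].mean(0)); v,u=np.nonzero(hi); print(u.min(),u.max(),v.min(),v.max())
E
```

```text
top orange [306 238   9   7  18] [310.55555556 242.11111111] [ 0.44027936 -0.07729788  0.068     ]
[ 0.43935955 -0.08076805  0.01755558] [ 0.43570864 -0.09274187 -0.0041261 ] [ 0.45348067 -0.06224907  0.07307542]
blue [ 276  189   40   40 1041] [296.34678194 209.89048991] [ 0.54864136 -0.03330072  0.048     ]
ring ell ((294.0362854003906, 205.68756103515625), (70.88032531738281, 82.8392562866211), 154.3267059326172) [ 0.56548753 -0.02621582  0.026     ]
((0.572917640209198, -0.024091467261314392), 0.14153851568698883)
head/arm pts [0.60478884 0.00211014 0.31004761]
251 343 156 249
side orange [262 225   6   2   6] [264.5 225.5] [ 0.48241723 -0.05372258  0.068     ]
[ 0.48192162 -0.05549688  0.06851206] [ 0.47651967 -0.05909245  0.06817842] [ 0.48740682 -0.05111565  0.06965401]
blue [263 219  53  26 516] [292.11627907 234.41472868] [ 0.54521204 -0.0852715   0.048     ]
```

```bash
sleep 1
```

```text
(no output)
```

View pics/topcrop.png

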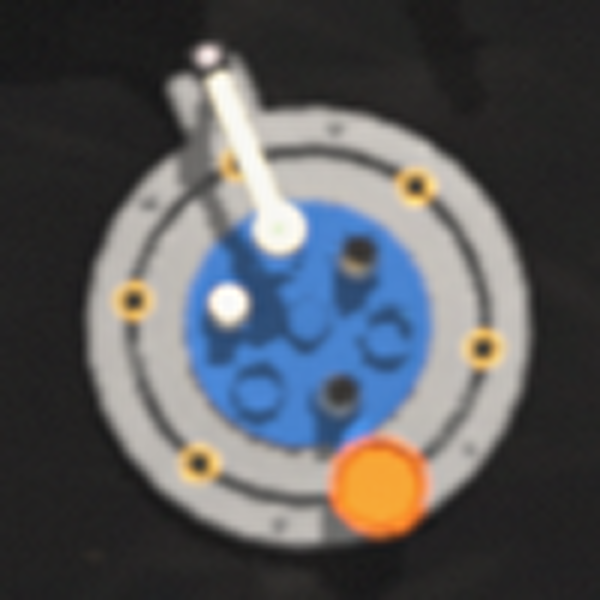

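View pics/sidecrop.png

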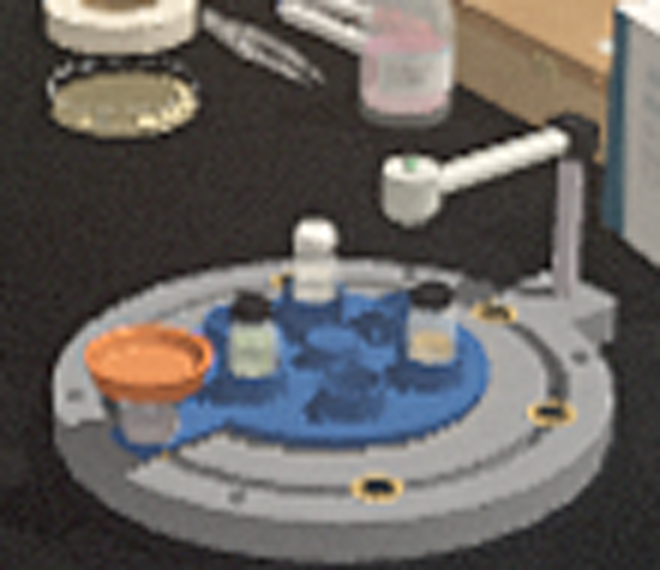

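```bash
python3 - <<'E'
from h import *
s=np.load("top0.npz")
f=lambda a,b,z: onplane(s,245+(a+.5)/6-.5,155+(b+.5)/6-.5,z)
H={i:f(*p,.026) for i,p in enumerate([(415,186),(482,348),(199,463),(133,300),(235,165)])}
pts=np.array(list(H.values()))[:,:2]
A=np.c_[2*pts,np.ones(5)]; x=np.linalg.lstsq(A,(pts**2).sum(1),rcond=None)[0]; c=x[:2]; print("axis",c,"r",np.sqrt(x[2]+c@c))
m=[(H[0]+H[2])[:2]/2,(H[1]+H[3])[:2]/2];print(m)
for k,p in H.items(): d=p[:2]-c; print("hole",k,p[:2],np.degrees(np.arctan2(d[1],d[0])))
for nm,p,z in(("dish",(378,488),.070),("white",(228,303),.078),("amber",(358,250),.078),("green",(341,392),.078),("head",(280,230),.114),("post",(208,57),.112)):
    q=f(*p,z)[:2]; d=q-c; print(nm,q,np.hypot(*d),np.degrees(np.arctan2(d[1],d[0])))
o=s["pixels"].astype(int); hs=cv2.cvtColor(s["pixels"],cv2.COLOR_RGB2HSV)
print(hs[237,308])
mm=(hs[...,0]<22)&(hs[...,1]>130)&(hs[...,2]>150); mm[:225]=0;mm[250:]=0;mm[:,:295]=0;mm[:,320:]=0
v,u=np.nonzero(mm); print(len(u),u.mean(),v.mean(),u.min(),u.max(),v.min(),v.max(),onplane(s,u.mean(),v.mean(),.070))
s=np.load("side0.npz")
f=lambda a,b,z: onplane(s,235+(a+.5)/6-.5,170+(b+.5)/6-.5,z)
print("side dish rim", f(148,359,.070))
for p in [(376,487),(550,411),(495,312)]: print(f(*p,.026))
print("side white vial cap top",f(316,228,.078))
E
```

```text
axis [ 0.55585874 -0.03191898] r 0.09962468379167398
[array([ 0.55564774, -0.03219533]), array([ 0.5555524 , -0.03186322])]
hole 0 [ 0.63356495 -0.09450998] -38.85084269645668
hole 1 [ 0.54050407 -0.13020405] -98.87930666073113
hole 2 [0.47773053 0.03011932] 141.54840088567576
hole 3 [0.57060073 0.06647762] 81.47919809368955
hole 4 [0.64728152 0.00762427] 23.390007870516396
dish [ 0.46045322 -0.06793562] 0.1019775046090227 -159.3179212092825
white [0.56184495 0.01212505] 0.04444897120616998 82.26011498069984
amber [ 0.58996874 -0.05922345] 0.04369240590830871 -38.67667379115005
green [ 0.51233804 -0.0485381 ] 0.04658590160942806 -159.0997845185274
head [ 0.59624609 -0.01641681] 0.04326031966062933 20.998652785746444
post [0.69117424 0.02081964] 0.14522963582505208 21.2931280577453
[ 17 199 247]
213 307.8356807511737 235.86854460093898 300 315 228 244 [ 0.4605995  -0.06875967  0.07      ]
side dish rim [ 0.46306826 -0.07432173  0.07      ]
[ 0.54262722 -0.13048787  0.026     ]
[ 0.63629224 -0.09279133  0.026     ]
[0.65161304 0.00490208 0.026     ]
side white vial cap top [0.56556401 0.0119855  0.078     ]
```

The white vial sits at +82° and the head at +21°, so the carousel has to turn clockwise (negative). That moves the dish from (0.463,-0.068) to (0.478,0.031), around the axis at (0.556,-0.032). I'll travel there with the fingers closing.

Call:
apply_moves(
  steps=[
    {"hand":0,"delta_pos":[0.03,-0.03,0],"angular":[0,0,0]},
    {"hand":0,"delta_pos":[0.04,-0.05,0],"angular":[0,0,0]},
    {"hand":0,"delta_pos":[0.04,-0.05,0],"angular":[0,0,0]},
    {"hand":0,"delta_pos":[0.04,-0.055,0],"angular":[0,0,0]},
    {"hand":0,"delta_pos":[0.04,-0.055,0],"angular":[0,0,0]},
    {"hand":0,"delta_pos":[0.03,-0.06,0],"angular":[0,0,0]},
    {"hand":0,"delta_pos":[0.03,-0.06,0],"angular":[0,0,0]},
    {"hand":0,"delta_pos":[0.03,-0.06,0],"angular":[0,0,0]},
  ],
  squeeze=20,
)

```text
time: 0.77
tool_pos: [0.3364, 0.3447, 0.4006]
eef_rot: [-0.002, 0.132, 0.991, -0.002]
force: [2.0, 0.2, 0.7]
gripper_width: 0.0002
```

Call:
apply_moves(
  steps=[
    {"hand":0,"delta_pos":[0.03,-0.06,0],"angular":[0,0,0]},
    {"hand":0,"delta_pos":[0.03,-0.06,0],"angular":[0,0,0]},
    {"hand":0,"delta_pos":[0.03,-0.06,-0.01],"angular":[0,0,0]},
    {"hand":0,"delta_pos":[0.03,-0.06,-0.01],"angular":[0,0,0]},
    {"hand":0,"delta_pos":[0.02,-0.06,-0.02],"angular":[0,0,0]},
    {"hand":0,"delta_pos":[0.02,-0.06,-0.02],"angular":[0,0,0]},
    {"hand":0,"delta_pos":[0.02,-0.06,-0.02],"angular":[0,0,0]},
    {"hand":0,"delta_pos":[0.01,-0.06,-0.02],"angular":[0,0,0]},
  ],
)

```text
time: 1.43
tool_pos: [0.4528, 0.0439, 0.341]
eef_rot: [0.0, 0.131, 0.991, -0.0]
force: [1.3, 0.3, -0.4]
gripper_width: 0.0
```

Call:
apply_moves(
  steps=[
    {"hand":0,"delta_pos":[0,-0.05,0],"angular":[0,0,0]},
    {"hand":0,"delta_pos":[0,-0.04,0],"angular":[0,0,0]},
    {"hand":0,"delta_pos":[0,0,0],"angular":[0,0,0]},
    {"hand":0,"delta_pos":[0,0,0],"angular":[0,0,0]},
  ],
)

```text
time: 1.77
tool_pos: [0.452, -0.0208, 0.338]
eef_rot: [-0.002, 0.137, 0.991, -0.002]
force: [-0.7, 0.7, -0.4]
gripper_width: -0.0002
```

Call:
apply_moves(
  steps=[
    {"hand":0,"delta_pos":[0.01,-0.04,0],"angular":[0,0,0]},
    {"hand":0,"delta_pos":[0.01,-0.04,0],"angular":[0,0,0]},
    {"hand":0,"delta_pos":[0,0,-0.04],"angular":[0,0,0]},
    {"hand":0,"delta_pos":[0,0,-0.04],"angular":[0,0,0]},
    {"hand":0,"delta_pos":[0,0,-0.03],"angular":[0,0,0]},
    {"hand":0,"delta_pos":[0,0,0],"angular":[0,0,0]},
    {"hand":0,"delta_pos":[0,0,0],"angular":[0,0,0]},
  ],
)

```text
time: 2.35
tool_pos: [0.4657, -0.0659, 0.2707]
eef_rot: [-0.0, 0.134, 0.991, -0.001]
force: [0.6, 1.2, -0.4]
gripper_width: 0.0001
```

```bash
python3 - <<'E'
from h import *
o=manip.observe(); print(o["tool_pos"],o["eef_rot"],o["force"])
for n,(x0,y0,x1,y1) in {"side":(225,160,345,260),"top":(245,155,345,255)}.items():
    s=snap(n); cv2.imwrite(f"pics/{n}1.png",cv2.resize(s["pixels"][y0:y1,x0:x1,::-1],None,fx=6,fy=6,interpolation=cv2.INTER_CUBIC))
E
```

```text
[ 0.46566834 -0.06588142  0.27066946] [-4.67465504e-04  1.33767895e-01  9.91012041e-01 -1.03250068e-03] [ 0.59859581  1.16087163 -0.39268327]
```

View pics/side1.png

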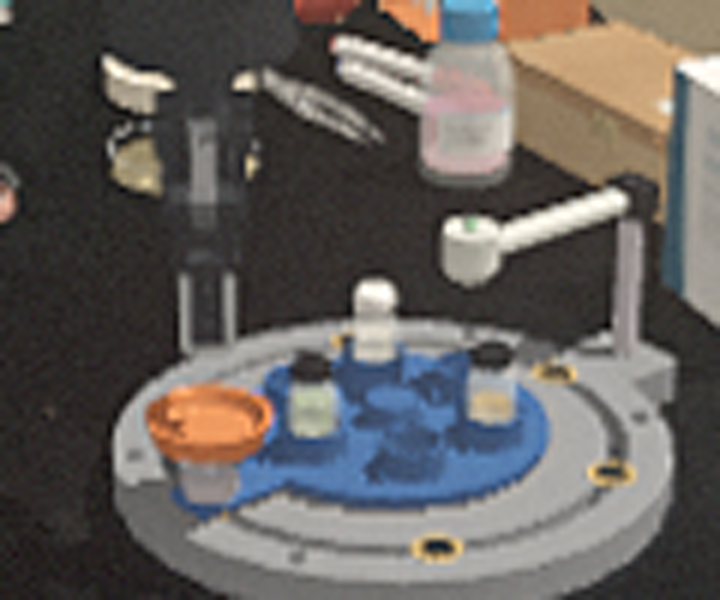

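Side view: the closed tips are at about (208,350), right above the dish centre at (210,410). I'll centre and descend.

Call:
apply_moves(
  steps=[
    {"hand":0,"delta_pos":[-0.004,-0.003,-0.02],"angular":[0,0,0]},
    {"hand":0,"delta_pos":[-0.002,-0.001,-0.015],"angular":[0,0,0]},
    {"hand":0,"delta_pos":[0,0,-0.01],"angular":[0,0,0]},
    {"hand":0,"delta_pos":[0,0,0],"angular":[0,0,0]},
  ],
)

```text
time: 2.78
tool_pos: [0.4635, -0.0671, 0.247]
eef_rot: [0.003, 0.133, 0.991, -0.0]
force: [-0.3, 0.4, -0.0]
gripper_width: -0.0
```

Call:
apply_moves(
  steps=[
    {"hand":0,"delta_pos":[0,-0.002,-0.015],"angular":[0,0,0]},
    {"hand":0,"delta_pos":[0,-0.001,-0.01],"angular":[0,0,0]},
    {"hand":0,"delta_pos":[0,0,-0.008],"angular":[0,0,0]},
    {"hand":0,"delta_pos":[0,0,0],"angular":[0,0,0]},
  ],
)

```text
time: 3.12
tool_pos: [0.4642, -0.0689, 0.2266]
eef_rot: [0.004, 0.133, 0.991, -0.0]
force: [-0.6, -0.3, 7.8]
gripper_width: 0.0002
```

Call:
apply_moves(
  steps=[
    {"hand":0,"delta_pos":[0,0,-0.006],"angular":[0,0,0]},
    {"hand":0,"delta_pos":[0,0,-0.001],"angular":[0,0,0]},
  ],
)

```text
time: 3.28
tool_pos: [0.4644, -0.0691, 0.2223]
eef_rot: [0.004, 0.133, 0.991, -0.0]
force: [-3.9, -0.3, 19.5]
gripper_width: 0.0001
```

Call:
apply_moves(
  steps=[
    {"hand":0,"delta_pos":[-0.003,0.01,0.001],"angular":[0,0,0]},
    {"hand":0,"delta_pos":[-0.004,0.014,0],"angular":[0,0,0]},
    {"hand":0,"delta_pos":[-0.003,0.014,0],"angular":[0,0,0]},
  ],
)

```text
time: 3.53
tool_pos: [0.4589, -0.048, 0.2231]
eef_rot: [0.005, 0.135, 0.991, -0.001]
force: [-0.2, -1.0, 8.7]
gripper_width: 0.0001
```

Call:
apply_moves(
  steps=[
    {"hand":0,"delta_pos":[-0.003,0.014,0],"angular":[0,0,0]},
    {"hand":0,"delta_pos":[-0.001,0.015,0],"angular":[0,0,0]},
    {"hand":0,"delta_pos":[0,0,0],"angular":[0,0,0]},
  ],
)

```text
time: 3.78
tool_pos: [0.4572, -0.0292, 0.2236]
eef_rot: [0.007, 0.135, 0.991, -0.0]
force: [-2.9, -0.3, 7.6]
gripper_width: 0.0002
```

```bash
python3 - <<'E'
from h import *
o=manip.observe(); print(o["tool_pos"],o["eef_rot"],o["force"])
for n,(x0,y0,x1,y1) in {"side":(225,160,345,260),"top":(245,155,345,255)}.items():
    s=snap(n); cv2.imwrite(f"pics/{n}2.png",cv2.resize(s["pixels"][y0:y1,x0:x1,::-1],None,fx=6,fy=6,interpolation=cv2.INTER_CUBIC))
E
```

```text
[ 0.45716159 -0.02919147  0.22356728] [ 6.56302391e-03  1.34768425e-01  9.90855336e-01 -3.18041831e-04] [-2.92501405 -0.31605643  7.63491515]
```

View pics/side2.png

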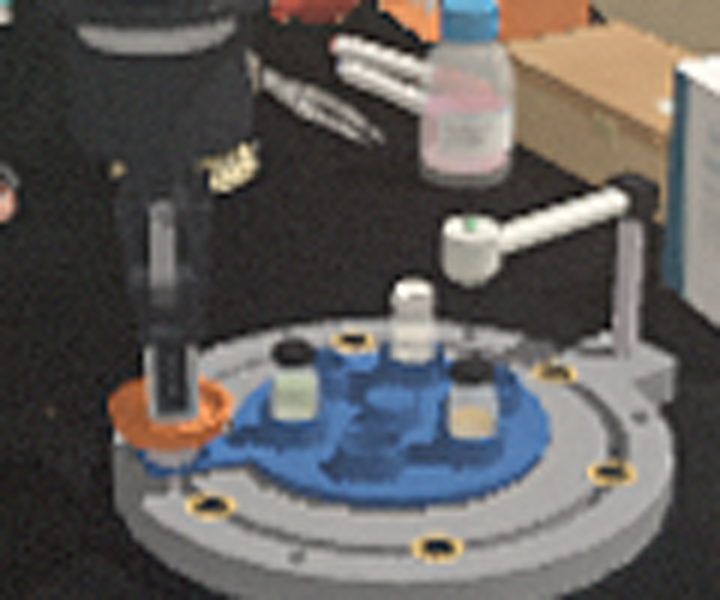

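View pics/top2.png

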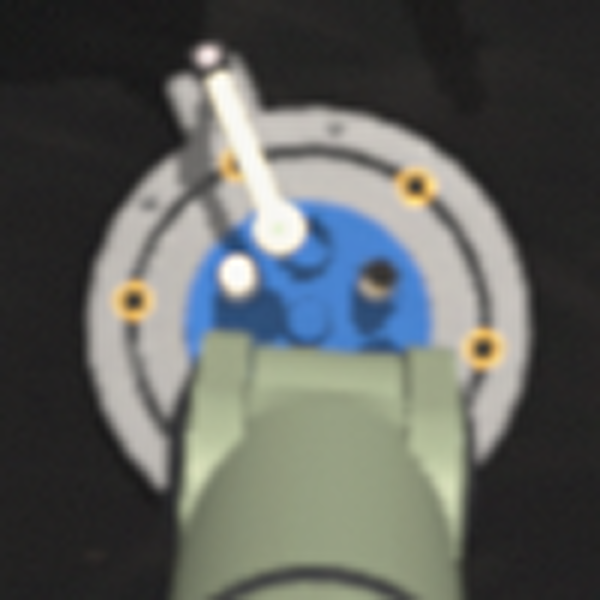

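The dish has followed, with the carousel turned about 20° clockwise (white cap now at (237,273) in the top crop). I'll continue and correct a slight tilt.

Call:
apply_moves(
  steps=[
    {"hand":0,"delta_pos":[0.001,0.014,-0.001],"angular":[0,0.05,0]},
    {"hand":0,"delta_pos":[0.003,0.014,-0.001],"angular":[0,0.05,0]},
    {"hand":0,"delta_pos":[0.004,0.014,-0.001],"angular":[0,0.05,0]},
    {"hand":0,"delta_pos":[0.005,0.014,-0.001],"angular":[0,0.05,0]},
    {"hand":0,"delta_pos":[0,0,0],"angular":[0,0.0,0]},
  ],
)

```text
time: 4.3
tool_pos: [0.4667, 0.0038, 0.2225]
eef_rot: [-0.0, 0.137, 0.991, -0.001]
force: [-3.6, 2.7, 7.1]
gripper_width: 0.0001
```

```bash
cat >> h.py <<'E'
def look(tag):
    o=manip.observe(); q=o["eef_rot"]; Z=R.from_quat([*q[1:],q[0]]).as_matrix()[:,2]; t=o["tool_pos"]+.173*Z; c=np.array([.556,-.032]); d=t[:2]-c
    print("t",o["time"],"tip",t,"r",np.hypot(*d),"ang",np.degrees(np.arctan2(d[1],d[0]))%360,"F",o["force"])
    s=snap("top"); P=s["pixels"]; save(s,"full"+tag); cv2.imwrite(f"pics/t{tag}.png",cv2.resize(P[155:255,245:345,::-1],None,fx=6,fy=6,interpolation=cv2.INTER_CUBIC))
    s2=snap("side"); cv2.imwrite(f"pics/s{tag}.png",cv2.resize(s2["pixels"][160:260,225:345,::-1],None,fx=6,fy=6,interpolation=cv2.INTER_CUBIC))
E
python3 -c "from h import *; look('3')"
```

```text
t 4.3 tip [0.46662871 0.00330045 0.04945196] r 0.09609031616691292 ang 158.4466523741165 F [-3.57013854  2.66850858  7.06681653]
```

View pics/s3.png

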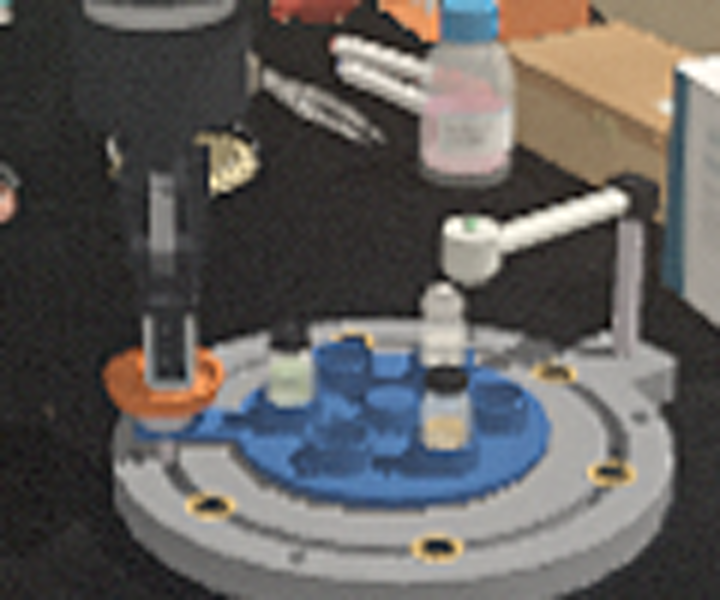

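View pics/t3.png

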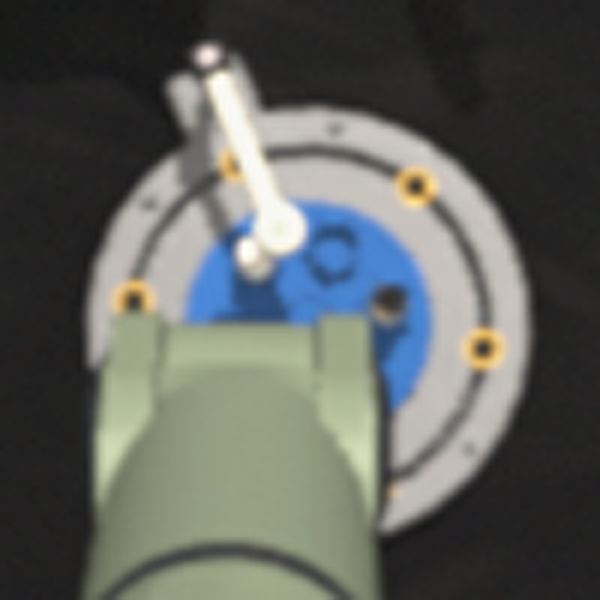

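```bash
cat > ang.py <<'E'
from h import *
import sys
a,b=map(float,sys.argv[1:3]); s=np.load("top0.npz")
q=onplane(s,245+(a+.5)/6-.5,155+(b+.5)/6-.5,.078)[:2]-[.556,-.032]; print("amber",np.hypot(*q),np.degrees(np.arctan2(q[1],q[0])), "turn from -38.7")
if len(sys.argv)>3:
    a,b,z=map(float,sys.argv[3:6]); s=np.load("side0.npz")
    q=onplane(s,225+(a+.5)/6-.5,160+(b+.5)/6-.5,z)[:2];d=q-[.556,-.032]; print("side dish",q,np.hypot(*d),np.degrees(np.arctan2(d[1],d[0]))%360)
E
python3 ang.py 389 300 163 383 .0575
```

```text
amber 0.04400137397401964 -81.8609361521525 turn from -38.7
side dish [ 0.45995561 -0.01116198] 0.0982789314924561 167.75869617627794
```

Call:
apply_moves(
  steps=[
    {"hand":0,"delta_pos":[0.006,0.013,0],"angular":[0,0.03,0]},
    {"hand":0,"delta_pos":[0.007,0.013,-0.001],"angular":[0,0.03,0]},
    {"hand":0,"delta_pos":[0.008,0.011,0],"angular":[0,0.03,0]},
    {"hand":0,"delta_pos":[0,0,0],"angular":[0,0.0,0]},
  ],
)

```text
time: 4.73
tool_pos: [0.4803, 0.0255, 0.2227]
eef_rot: [-0.003, 0.138, 0.99, -0.002]
force: [-1.7, 1.5, 7.8]
gripper_width: 0.0002
```

```bash
python3 -c "from h import *; look('4')"
```

```text
t 4.7333 tip [0.47921254 0.024959   0.04971747] r 0.09560670739979384 ang 143.43290813678445 F [-1.70033476  1.4628318   7.77305646]
```

View pics/t4.png

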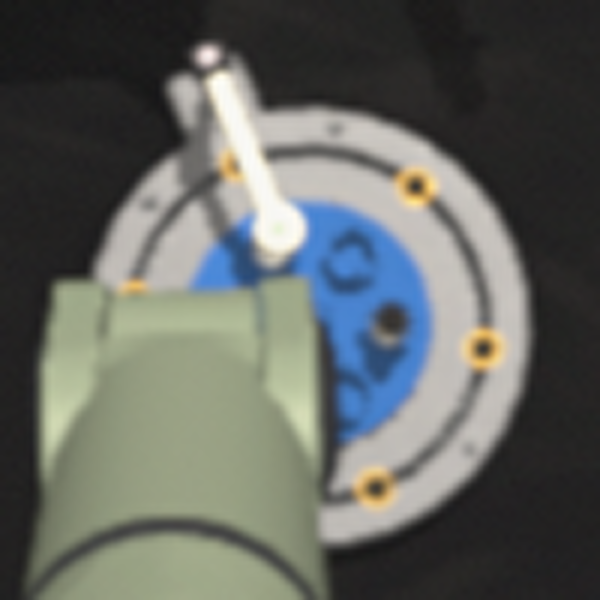

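View pics/s4.png

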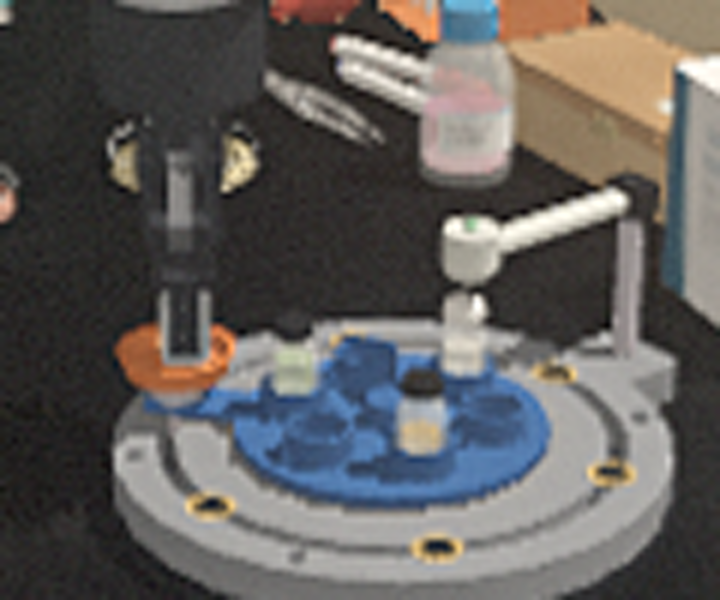

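```bash
python3 ang.py 391 321 175 357 .0575; python3 - <<'E'
from h import *
# predicted crop pixels of amber cap top (side & top) at several turns
for n,(x0,y0) in {"top":(245,155),"side":(225,160)}.items():
    s=np.load(n+"0.npz"); M=rot(s).T
    for nm,a0 in(("amber",-38.8),("white",81.2)):
      for t in(0,48,52,56,60):
        a=np.radians(a0-t); p=np.array([.556+.045*np.cos(a),-.032+.045*np.sin(a),.078]); c=M@(p-s["position"])
        u=s["cx"]+s["fx"]*c[0]/-c[2]; v=s["cy"]-s["fy"]*c[1]/-c[2]; print(n,nm,t,round((u-x0+.5)*6-.5),round((v-y0+.5)*6-.5))
E
```

```text
amber 0.04472348604091186 -96.79574702231258 turn from -38.7
side dish [0.47156612 0.0125328 ] 0.09545811199571251 152.19157765424242
top amber 0 360 248
top amber 48 392 307
top amber 52 392 312
top amber 56 392 318
top amber 60 391 324
top white 0 227 301
top white 48 263 245
top white 52 268 242
top white 56 273 239
top white 60 278 237
side amber 0 487 345
side amber 48 429 372
side amber 52 422 373
side amber 56 415 374
side amber 60 408 375
side white 0 370 288
side white 48 449 297
side white 52 455 298
side white 56 460 300
side white 60 465 303
```

Estimates give about 55–57° turned (amber cap at (391,321) in the top crop, (422,382) in the side crop). I'll nudge about 5 mm more along the arc and re-check.

Call:
apply_moves(
  steps=[
    {"hand":0,"delta_pos":[0.003,0.004,0],"angular":[0,0,0]},
    {"hand":0,"delta_pos":[0.003,0.004,0],"angular":[0,0,0]},
    {"hand":0,"delta_pos":[0,0,0],"angular":[0,0.0,0]},
  ],
)

```text
time: 5.08
tool_pos: [0.4839, 0.0299, 0.223]
eef_rot: [-0.003, 0.138, 0.99, -0.002]
force: [-1.7, 1.5, 8.0]
gripper_width: -0.0001
```

```bash
python3 -c "from h import *; look('5')"
```

```text
t 5.0833 tip [0.48290127 0.02933823 0.04996582] r 0.09542432879509845 ang 139.99948744536982 F [-1.71213708  1.4752272   8.01335684]
```

View pics/t5.png

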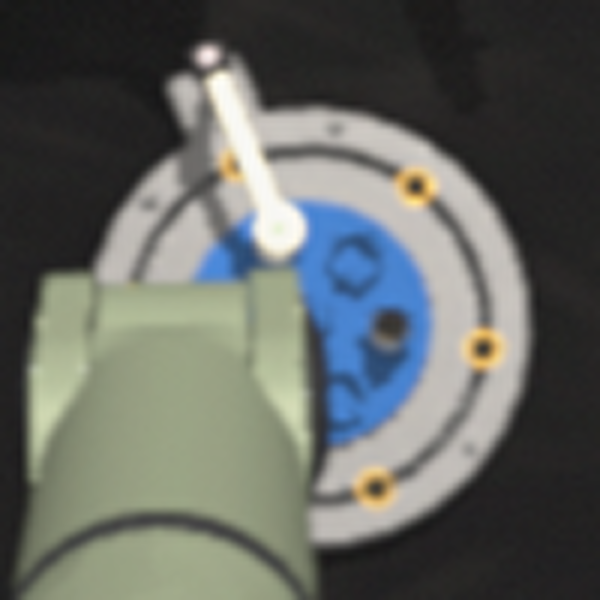

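View pics/s5.png

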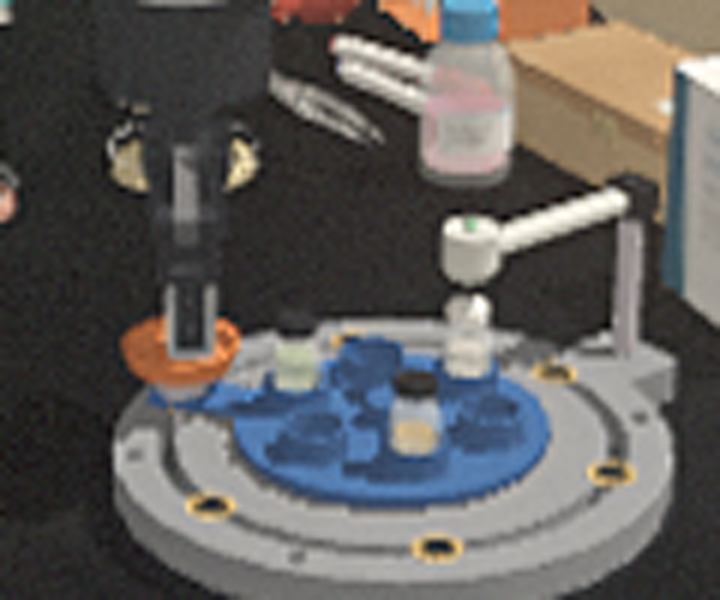

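Now about 58–60° (amber cap at (391,326) top, (416,383) side; white vial at x≈468 under the head at x≈470). I'll nudge about 1.5 mm more, then rise straight up.

Call:
apply_moves(
  steps=[
    {"hand":0,"delta_pos":[0.0015,0.002,0],"angular":[0,0,0]},
    {"hand":0,"delta_pos":[0,0,0.005],"angular":[0,0,0]},
    {"hand":0,"delta_pos":[0,0,0.008],"angular":[0,0,0]},
    {"hand":0,"delta_pos":[0,0,0.012],"angular":[0,0,0]},
    {"hand":0,"delta_pos":[0,0,0.03],"angular":[0,0,0]},
    {"hand":0,"delta_pos":[0,0,0.05],"angular":[0,0,0]},
    {"hand":0,"delta_pos":[0,0,0.05],"angular":[0,0,0]},
    {"hand":0,"delta_pos":[0,0,0.05],"angular":[0,0,0]},
  ],
)

```text
time: 5.85
tool_pos: [0.4835, 0.0306, 0.3457]
eef_rot: [-0.007, 0.138, 0.99, -0.004]
force: [0.0, 1.1, 0.9]
gripper_width: -0.0001
```

Call:
apply_moves(
  steps=[
    {"hand":0,"delta_pos":[-0.02,0.06,0.02],"angular":[0,0,0]},
    {"hand":0,"delta_pos":[-0.02,0.06,0],"angular":[0,0,0]},
    {"hand":0,"delta_pos":[-0.02,0.06,0],"angular":[0,0,0]},
    {"hand":0,"delta_pos":[-0.02,0.06,0],"angular":[0,0,0]},
    {"hand":0,"delta_pos":[-0.02,0.06,0],"angular":[0,0,0]},
    {"hand":0,"delta_pos":[-0.02,0.06,0],"angular":[0,0,0]},
    {"hand":0,"delta_pos":[0,0,0],"angular":[0,0,0]},
    {"hand":0,"delta_pos":[0,0,0],"angular":[0,0,0]},
  ],
)

```text
time: 6.52
tool_pos: [0.4074, 0.2539, 0.3673]
eef_rot: [-0.001, 0.141, 0.99, -0.0]
force: [0.7, -1.5, 0.0]
gripper_width: -0.0002
```

```bash
python3 -c "from h import *; look('6')"
```

```text
t 6.5167 tip [0.40697137 0.25389011 0.19430101] r 0.32240143688469025 ang 117.53210356792721 F [ 0.71911241 -1.53427579  0.01462619]
```

View pics/t6.png

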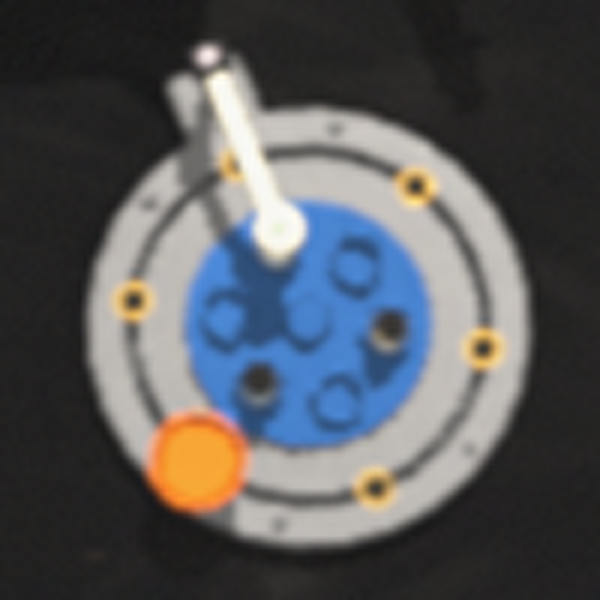

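View pics/s6.png

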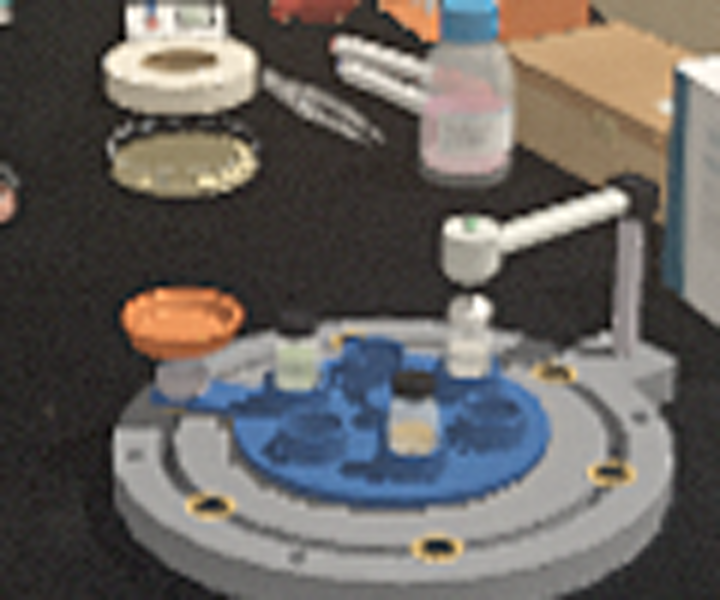

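Released: the dish is at (197,462) in the top crop, over the next hole, and the side view shows the stem raised. I'll check the height and angle numerically.

```bash
python3 - <<'E'
from h import *
s0=np.load("top0.npz"); s=snap("top"); a=snap("side"); a0=np.load("side0.npz")
def dish(s,roi):
    h=cv2.cvtColor(s["pixels"],cv2.COLOR_RGB2HSV); m=(h[...,0]<22)&(h[...,1]>110)&(h[...,2]>120); k=np.zeros_like(m); x0,y0,x1,y1=roi; k[y0:y1,x0:x1]=1; m&=k
    v,u=np.nonzero(m); P=cloud(s)[m]; z=P[:,2]; return len(u),u.mean(),v.mean(),np.percentile(z,[5,25,50,75,95]).round(4)
for nm,ss,roi,tr in(("t0",s0,(295,225,322,250),.07),("t1",s,(265,220,290,245),.07)):
    r=dish(ss,roi); q=onplane(ss,r[1],r[2],tr)[:2]-[.556,-.032]; print(nm,r,np.hypot(*q),np.degrees(np.arctan2(q[1],q[0]))%360)
print(dish(a0,(245,220,275,245)),dish(a,(240,200,270,225)))
# height: column-wise ray intersect of side rim centre with known dish xy
for ss,roi,ang in((a0,(245,220,275,245),201.2),(a,(240,200,270,225),141.2)):
    r=dish(ss,roi); M=rot(ss).T
    for z in(.053,.0615,.066):
        p=np.array([.556+.1*np.cos(np.radians(ang)),-.032+.1*np.sin(np.radians(ang)),z]); c=M@(p-ss["position"])
        print(ang,z,"pred",ss["cx"]+ss["fx"]*c[0]/-c[2],ss["cy"]-ss["fy"]*c[1]/-c[2],"obs",r[1:3])
d=np.abs(s["pixels"].astype(int)-s0["pixels"]).max(2)
for nm,(x,y) in {"red":(183,250),"yel":(177,207),"bot":(192,161),"plate":(395,237),"beaker":(400,187)}.items(): print(nm,(d[y-18:y+18,x-20:x+20]>60).sum())
o=manip.observe(); print(o["time"],abs(o["qd"]).max())
E
```

```text
t0 (221, np.float64(307.7873303167421), np.float64(235.84162895927602), array([0.0066, 0.0591, 0.0625, 0.0665, 0.0714])) 0.10209819927561238 201.00925911018555
t1 (222, np.float64(277.34684684684686), np.float64(231.6936936936937), array([0.0223, 0.0597, 0.0627, 0.067 , 0.0712])) 0.10191000436462805 142.2078859161979
(217, np.float64(259.147465437788), np.float64(230.110599078341), array([0.0601, 0.0616, 0.0636, 0.0676, 0.0696])) (190, np.float64(254.83684210526314), np.float64(213.1), array([-0.0005,  0.0618,  0.0639,  0.0677,  0.0699]))
201.2 0.053 pred 258.63494750615354 234.45869558612983 obs (np.float64(259.147465437788), np.float64(230.110599078341))
201.2 0.0615 pred 258.5526653948321 231.42005862299789 obs (np.float64(259.147465437788), np.float64(230.110599078341))
201.2 0.066 pred 258.5088811140768 229.8031271688772 obs (np.float64(259.147465437788), np.float64(230.110599078341))
141.2 0.053 pred 254.41701827785377 217.51533765971664 obs (np.float64(254.83684210526314), np.float64(213.1))
141.2 0.0615 pred 254.32839769159312 214.66941157484527 obs (np.float64(254.83684210526314), np.float64(213.1))
141.2 0.066 pred 254.28125995172837 213.15564903813254 obs (np.float64(254.83684210526314), np.float64(213.1))
red 1078
yel 37
bot 0
plate 0
beaker 0
6.7167 0.010629807469056715
```

```bash
python3 -c "
from h import *
print(manip.hand_in())"
```

```text
the job is handed in; nothing more can be done
None
```

I indexed the carousel one hole clockwise, which puts the white-capped vial under the reading head. The job is handed in at about 6.7 s.

**What I did:** I pressed the plunger to its stop with closed fingertips. The wrist force peaked at about 20 N there and was about 8 N at the readings taken during the turn. I then pushed the dish round to the next hole, let it spring up and moved clear.

**Last checks:**
- **Plunger height:** the dish floor is back at its starting height, about 0.063 m in both cameras, so the plunger is fully up.
- **Carousel angle:** measured directly from the dish, the turn was about 58.8°, against the expected 60°. That is within pixel accuracy, and the plunger can only spring up fully inside a hole.
- **Vials:** all three stand upright in their pockets, with the white one beneath the head.
- **Bystanders:** the bottle, plate and beaker showed no change in the top view. The yellow dish area changed by only a few pixels.
- **Not confirmed:** I could not check the red petri dish in the last picture, most likely because the arm was in front of it. The fingertips were about 0.19 m above the bench after that move, so they were well clear of the dish.

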